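Pack the microscope optics into their tray

TASK

Put the microscope optics away in the white-walled tray: stand the three objectives (steel barrels with a tapered nose) upright in the row of square compartments in order of length, the longest next to the tray's lug and the shortest farthest from it, and stand the square filter cube upright in the long compartment. Set each one down gently on the tray's floor, without dropping it. The eyepiece and the open adapter tube do not belong in the tray: leave them and everything else on the bench where they are.

Things in the scene. Friction and masses are not known exactly. Their poses are not given: they have to be found in the camera images.
- tray: White tray with black floor, fixed, 202 (x) x 136 (y) x 16 mm high, turned any way. Walls 4 mm, inner floor 4 mm up. Origin: centre of underside, z up. A flat white lug (50 mm wide, 6 high, black dot) juts 24 mm from the +x end. Three square compartments, 62 x 62 mm: centres y = +33, x = +66 (next to the lug), 0, -66 mm (farthest). One long compartment, 194 x 62 mm: centre x = 0, y = -33 mm.
- objective_long: The longest of three microscope objectives, standing upright: round satin-steel barrel 36 mm in diameter from the foot to 58 mm height (foot 4 mm narrower for 4 mm; two thin black rings), above it a nose tapering to a 13 mm tip; 86 mm tall in all, 0.07 to 0.3 kg. Grip the barrel. Origin at the centre of its underside, z up when standing. Symmetric about z.
- objective_mid: The middle-sized of three microscope objectives, standing upright: round satin-steel barrel 31 mm in diameter from the foot to 46 mm height (foot 4 mm narrower for 4 mm; two thin black rings), above it a nose tapering to a 13 mm tip; 66 mm tall in all, 0.07 to 0.3 kg. Grip the barrel. Origin at the centre of its underside, z up when standing. Symmetric about z.
- objective_short: The shortest of three microscope objectives, standing upright: round satin-steel barrel 26 mm in diameter from the foot to 35 mm height (foot 4 mm narrower for 4 mm; two thin black rings), above it a nose tapering to a 13 mm tip; 46 mm tall in all, 0.07 to 0.3 kg. Grip the barrel. Origin at the centre of its underside, z up when standing. Symmetric about z.
- filter_cube: Microscope filter cube: square black block 40 x 40 mm and 45 mm tall, a round steel-rimmed window on its top and one on its +x side (each standing out about 1 mm, to be looked at only). Origin at the centre of its underside, z up when standing. x and y square to its sides; it may be turned any way. About 0.12 kg.
- eyepiece: Look-alike, stays: an eyepiece standing on its black rubber cup, 40 mm in diameter at the foot, 36 mm above, 32 mm high, with a plain straight steel barrel 23 mm in diameter on top; 58 mm tall. Origin at the centre of its underside, z up when standing. 
- adapter_tube: Look-alike, stays: a straight steel camera adapter tube, open at both ends, 34 mm outside and 25 mm inside, 60 mm tall, standing upright. Origin at the centre of its underside, z up when standing. 
- spray_bottle: Bystander: white trigger spray bottle, 76 mm in diameter, about 225 mm tall, at the left edge of the work. Origin at the centre of its underside, z up when standing. 
- tip_box: Bystander: yellow pipette-tip box with clear lid, 85 x 122 mm, 58 mm high, beyond the work. Origin at the centre of its underside, z up when standing. 
- mouse: Bystander: black computer mouse, 105 x 60 mm, 32 mm high, beyond the work. Origin at the centre of its underside, z up when standing. 
There are look-alikes about, which are no part of the job. Leave any pink look-alike of the filter_cube alone.

How it is judged:
By the outcome, as a careful person would: the job done as asked, in the order asked, and still so for the second after the job is handed in, with the robot touching nothing.
It also fails if it takes over 112 s, if anything falls off the work surface, if the arm or the gripper's body presses on something with over 40 N, if the wrist force passes 120 N, or if a joint passes its speed limit or range.

ROBOT

A 7-joint arm with a two-finger parallel gripper is mounted at the origin on the work surface. World frame = base frame: x ahead of the robot, y to its left, z up, the work surface at z = 0. Lengths are in m, angles in rad, forces in N, time in s.
With the tool pointing down it reaches from about 0.425 to 0.975 m from the base axis. Payload 16.7 kg.
Tool frame: the origin (TCP) lies on the centre line of the jaws, within the pads' length; the fingertips stand 25 mm ahead of it and the grasp point (between the pads) lies 6 mm ahead of it; z points along the fingers, y is the line along which they close (so a half turn about z gives the same grasp; the last joint's range is limited). The gripper opens to 85 mm and grips with 20 to 120 N. Pads are 22 mm wide; open, the fingers measure 114 mm over their backs; the gripper's body (76 mm by 85 mm) begins 54 mm behind the grasp point. The pads swing forward as they close: fully open they stand 13 mm farther back than shut.
Start: joints at [-1.351, 0.426, 0.074, 1.606, -0.034, 1.111, -0.067], TCP at [0.243, 0.63, 0.256] pointing down, gripper open.
Joint ranges: [-2.85, 2.85], [-0.5, 2.14], [-1.23, 1.37], [0.21, 2.46], [-1.02, 4.16], [0.16, 2.05], [-2.73, 2.73]. Speed limits (rad/s): [1.89, 1.89, 2.39, 2.39, 3.01, 3.01, 3.01].

INTERFACE

Orientations are given as a rotation vector (axis times angle).
In Python, from station import * gives the robot as it stands. Calls block until the motion is done:
- goto(position, orientation): joint-space move of the TCP to a pose.
- line_to(position, frame=None, speed=0.15, guard=None): straight line of the TCP; frame=None keeps the orientation; speed is the mean speed in m/s. With guard (N) it stops when the force on the tool has changed by that much, and returns True; else False.
- movej(angles): joint-space move.
- set_gripper(opening, squeeze=None): finger opening in m; squeeze is the grip in N (None keeps the last); returns when the fingers have stopped.
- hold(seconds).
- ik(position, orientation): joint angles nearest the present ones, or None.
- get_state(): the state.
- grab_frame(name): name is "scene" or "top"; returns (picture, depth): 400x640x3 uint8, red, green, blue; 400x640 float32, m along the optical axis (not along the pixel's ray), 0 where there is no reading.
- calibration(name): a dict with "mtx" (3x3 intrinsics, pixels), "eye" and "rotation" of the camera in the world. Camera axes: x right, y down, z forward; pixel columns grow to the right and rows downward; lengths in m; the calibration is good to about 2 mm. A picture is of the moment at which its call begins. calibration takes no time and is no camera call.
A pose or a line that the arm cannot do raises PlanningError and nothing moves.
- hand_in(): hands the job in; it is judged then, once.
Trained networks look in the newest picture that a camera, given by its name, has taken for a name from the list of things; names that differ only in an ending like _2 or _b are one class to them, and where a whole thing is asked for, a point or a joint stands for the part that bears it (a point fixed in the world has none). Each returns a list of dicts, best first, with "confidence" (0 to 1); they miss things now and then, are a little off and sometimes report something else, mostly with a low value. They report only what shows in the picture. A call takes as long as a camera call. They do not tell look-alikes from the thing itself.
- cut_out(name, camera): "pixels" (400x640 bool, what is visible of it) and "uv" ([column, row] in pixels, amid what is visible of it).
The state is a dict: "time": time; "joint_pos": joint angles; "qvel": joint speeds; "effort": joint torques, N m; "tcp_pos": TCP position; "ee_rot": TCP orientation; "contact_force": force on the tool from outside, world axes, zero at the start; "torque": the same for the moment, N m; "width": finger opening in m; "grip_force": force on a finger pad.
Only numpy, scipy, OpenCV 4.12 (cv2) and the standard library are available. Lean on these libraries where they do the work, as an engineer would, in place of code of your own. Each camera call takes 0.05 s, during which the arm holds its last target. There are 200 camera calls.

## Working session

There is one attempt and no reset: what is moved stays moved. The work goes in short steps, each a Python script; the robot and the scene stay as the last script left them, time stands still between calls to the robot, and variables do not carry over. Pictures are saved under pics/ and viewed, at most 14 in all, crops included, and the job is handed in when it is done.

```bash
ls; mkdir -p pics
python3 - <<'E'
from station import *
import cv2,numpy as np
for n in ("scene","top"):
    p,d=grab_frame(n); cv2.imwrite(f"pics/{n}0.png",p[:,:,::-1]); np.save(f"{n}_d.npy",d); np.save(f"{n}_p.npy",p)
    c=calibration(n); print(n,np.round(c["mtx"],1).tolist(),np.round(c["eye"],3),np.round(c["rotation"],3).tolist(), (d>0).mean())
print(get_state()["time"],get_state()["ee_rot"])
E
```

```text
pics
scene [[383.1, 0.0, 323.9], [0.0, 383.1, 199.0], [0.0, 0.0, 1.0]] [ 0.925 -0.526  0.916] [-2.441, -0.608, 0.181] 0.99607421875
top [[380.0, 0.0, 321.0], [0.0, 380.0, 205.9], [0.0, 0.0, 1.0]] [0.457 0.045 1.036] [-2.096, 2.141, -0.161] 0.99578515625
0.1 [-5.76073521e-01 -3.08817597e+00  1.84337309e-03]
```

View pics/scene0.png

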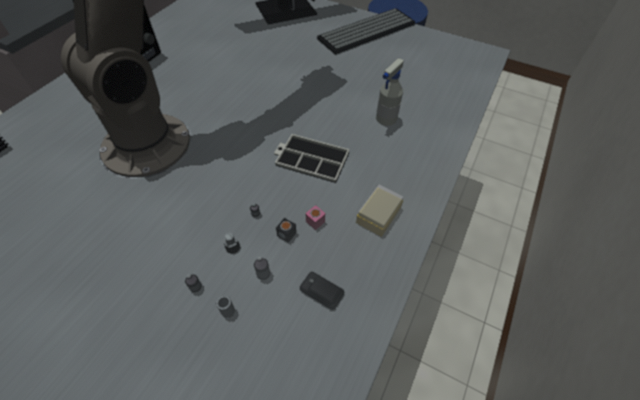

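View pics/top0.png

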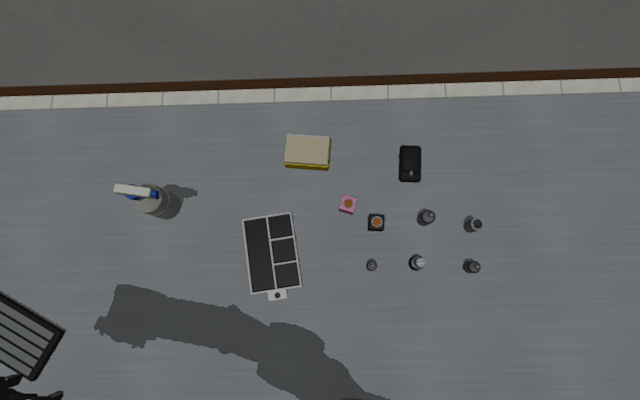

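Pictures: in top, the tray (270,253) has its lug at (277,295), facing the robot, with the squares on the right. The candidates:

| Thing | Top pixel | Scene pixel |
|---|---|---|
| Long objective (probable) | (427,216) | (262,268) |
| Mid objective (probable) | (473,266) | (193,283) |
| Short objective (probable) | (372,265) | (255,210) |
| Eyepiece (stays) | (418,262) | (231,243) |
| Open tube (stays) | (475,223) | (226,306) |
| Black cube | (376,222) | (286,229) |
| Pink look-alike (stays) | (348,203) | (315,216) |

Next I'll measure them and view a close crop.

```bash
cat > h.py <<'E'
import numpy as np,cv2
from scipy.spatial.transform import Rotation as R
from station import *
def cloud(n,d):
    c=calibration(n); K=np.array(c["mtx"]); rot=np.array(c["rotation"])
    M=R.from_rotvec(rot).as_matrix() if rot.ndim==1 else rot
    v,u=np.mgrid[0:400,0:640]
    P=np.stack([(u-K[0,2])/K[0,0]*d,(v-K[1,2])/K[1,1]*d,d],-1)@M.T+np.array(c["eye"])
    P[d==0]=np.nan
    return P
E
python3 - <<'E'
from h import *
from scipy import ndimage as N
W={}
for n in ("scene","top"):
    p,d=grab_frame(n); P=cloud(n,d); W[n]=P
    b=(P[...,2]>0.008)&(P[...,0]>0.35)&(P[...,0]<0.85)&(abs(P[...,1]-.05)<.55)
    t=(abs(P[...,2])<.008)&(P[...,0]>0.35)&(P[...,0]<0.85)&(P[...,1]<.4)&(P[...,1]>-.5)
    q=P[t]; A=np.c_[q[:,:2],np.ones(len(q))]; s=np.linalg.lstsq(A,q[:,2],rcond=None)[0]; print(n,"table",np.round(s*1000,2),"sd",np.round(1000*np.std(q[:,2]-A@s),2))
    L,k=N.label(b)
    for i in range(1,k+1):
        m=L==i
        if m.sum()<15: continue
        Q=P[m]; cy,cx=N.center_of_mass(m); top=Q[Q[:,2]>np.percentile(Q[:,2],97)-.008]
        print(n,"px",int(cx),int(cy),m.sum(),"top z",np.round(np.percentile(Q[:,2],97)*1000),"topxy",np.round(top[:,:2].mean(0)*1000),"min",np.round(Q.min(0)*1000),"max",np.round(Q.max(0)*1000))
    for nm in ("objective_long","objective_mid","objective_short","filter_cube","eyepiece","adapter_tube"):
        print(nm,[(np.round(r["uv"]).tolist(),round(r["confidence"],2),np.round(np.nanpercentile(P[r["pixels"]][:,2],98)*1000)) for r in cut_out(nm,n)])
    x=(slice(130,310),slice(230,500)) if n=="top" else (slice(120,330),slice(170,440))
    cv2.imwrite(f"pics/{n}c.png",cv2.resize(p[x][:,:,::-1],None,fx=2.8,fy=2.8,interpolation=cv2.INTER_CUBIC))
np.savez("W.npz",**W)
E
```

```text
scene table [-0.68  0.06 -1.07] sd 1.91
scene px 389 94 1181 top z 221.0 topxy [647. 472.] min [611. 425.   9.] max [687. 521. 224.]
scene px 311 157 559 top z 17.0 topxy [514. 195.] min [404. 121.   8.] max [622. 281.  20.]
scene px 379 209 1407 top z 59.0 topxy [787.  96.] min [739.  33.   8.] max [834. 161.  60.]
scene px 254 209 104 top z 45.0 topxy [474. -65.] min [460. -77.   9.] max [486. -50.  47.]
scene px 314 216 302 top z 46.0 topxy [637.  -8.] min [612. -34.   8.] max [661.  15.  47.]
scene px 285 229 325 top z 47.0 topxy [587. -82.] min [ 563. -103.    8.] max [607. -59.  49.]
scene px 228 238 103 top z 59.0 topxy [ 478. -185.] min [ 465. -195.   27.] max [ 490. -172.   61.]
scene px 232 247 71 top z 29.0 topxy [ 490. -192.] min [ 461. -203.    9.] max [ 497. -170.   31.]
scene px 261 268 278 top z 85.0 topxy [ 597. -213.] min [ 577. -230.    8.] max [ 613. -195.   87.]
scene px 321 290 956 top z 32.0 topxy [ 759. -186.] min [ 696. -215.    8.] max [ 804. -152.   35.]
scene px 192 283 212 top z 64.0 topxy [ 467. -323.] min [ 448. -338.    8.] max [ 480. -307.   68.]
scen
[... 1283 characters left out ...]
 z 29.0 topxy [ 478. -167.] min [ 463. -189.    8.] max [ 498. -161.   32.]
top px 418 262 86 top z 62.0 topxy [ 481. -180.] min [ 470. -196.   14.] max [ 491. -169.   64.]
top px 370 265 91 top z 47.0 topxy [475. -60.] min [463. -73.   9.] max [489. -47.  48.]
top px 471 266 179 top z 67.0 topxy [ 467. -317.] min [ 453. -334.    8.] max [ 483. -301.   70.]
objective_long [([428.0, 215.0], 0.71, np.float64(88.0))]
objective_mid [([472.0, 266.0], 0.74, np.float64(67.0))]
objective_short []
filter_cube [([376.0, 223.0], 0.75, np.float64(50.0)), ([409.0, 162.0], 0.19, np.float64(36.0))]
eyepiece [([306.0, 148.0], 0.75, np.float64(62.0)), ([415.0, 263.0], 0.57, np.float64(62.0))]
adapter_tube []
```

View pics/scenec.png

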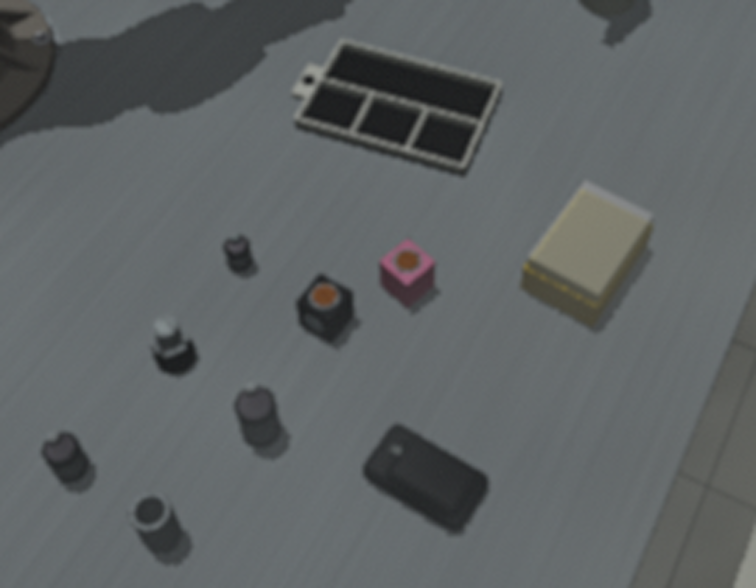

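View pics/topc.png

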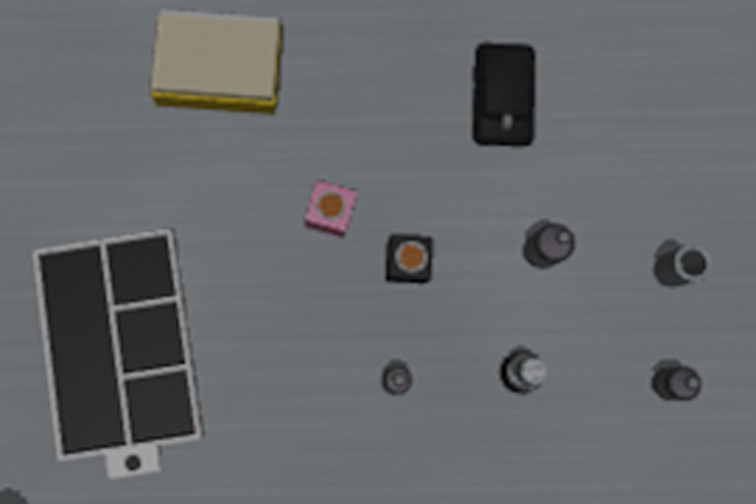

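The close crop confirms the choice: three dark tapered barrels (long, mid and short), the eyepiece with its bright straight barrel, and the tube with an open mouth. The black cube's side window faces the scene camera, roughly −y. Heights from both views come to 86, 66, 46 and 47 mm, as the text says. Next I'll fit the tray and cube pose, then probe the fingertips against the bench.

```bash
cat >> h.py <<'E'
def down(yaw): # tool y (closing axis) along world angle yaw
    y=np.array([np.cos(yaw),np.sin(yaw),0]); z=np.array([0,0,-1.]); x=np.cross(y,z)
    return R.from_matrix(np.stack([x,y,z],1)).as_rotvec()
def best(pos,yaw):
    q0=np.array(get_state()["joint_pos"]); c=[]
    for k in (0,np.pi):
        q=ik(pos,down(yaw+k))
        if q is not None: c.append((np.abs(np.array(q)-q0).max()+2*max(0,abs(q[6])-2.2),k))
    return down(yaw+min(c)[1])
def gripped(): s=get_state(); return round(s["width"]*1000,1),np.round(s["grip_force"],1),np.round(np.array(s["tcp_pos"])*1000,1),round(s["time"],1)
E
python3 - <<'E'
from h import *
W=np.load("W.npz"); off={"scene":-.0015,"top":.0007}
for n in W:
    P=W[n]; z=P[...,2]-off[n]; x,y=P[...,0],P[...,1]
    m=(z>.0105)&(z<.03)&(x>.39)&(x<.65)&(y>.10)&(y<.31)
    r=cv2.minAreaRect((P[m][:,:2]*1000).astype(np.float32)); print(n,"tray",np.round(r[0],1),np.round(r[1],1),round(r[2],2))
    m=(z>.003)&(z<.010)&(x>.38)&(x<.43)&(y>.10)&(y<.31); print(" lug",np.round(np.nanmean(P[m],0)*1000,1),m.sum())
    m=(z>.041)&(z<.055)&(x>.55)&(x<.62)&(y>-.11)&(y<-.045)
    r=cv2.minAreaRect((P[m][:,:2]*1000).astype(np.float32)); print(" cube",np.round(r[0],1),np.round(r[1],1),round(r[2],2))
# probe the fingertips on bare bench
st=get_state(); p=np.array(st["tcp_pos"])
o=best([.47,.03,.12],np.pi/2)
goto([.45,.03,.2],o); set_gripper(.03)
line_to([.45,.03,.06]); hit=line_to([.45,.03,.005],speed=.03,guard=4); print(hit,gripped(),get_state()["contact_force"])
line_to([.45,.03,.10],speed=.2); print(gripped())
E
```

```text
scene tray [512.5 202.2] [203.7 142.1] 7.73
 lug [411.5 194.4   4.1] 185
 cube [586.3 -80.6] [41.1 41.1] 85.53
top tray [510.7 205.1] [214.7 137.1] 7.81
 lug [411.  201.4   5.9] 294
 cube [588.9 -75.5] [39.  39.7] 86.59
True (30.0, np.float64(9.6), array([450. ,  30. ,  24.5]), 5.9) [-2.8160482   0.12579153 19.06723685]
(29.8, np.float64(0.0), array([450.1,  30.4, 100. ]), 6.4)
```

Fingertips sit 25 mm ahead of the TCP at 30 mm opening, as stated. The tray is at about (515, 204) mm, turned 187.8°. The cube is at (587, −78), with sides at −4° and 86°. Cube first, gripping its windowless ±x sides.

```bash
cat >> h.py <<'E'
T=np.array([.5149,.2041]); A=np.deg2rad(187.8)
def tray(x,y): return T+np.array([x*np.cos(A)-y*np.sin(A),x*np.sin(A)+y*np.cos(A)])
def pick(xy,yaw,h,opening,up=.2):
    z=h+.006
    o=best([*xy,z],yaw); set_gripper(opening); goto([*xy,max(up,.17)],o)
    hit=line_to([*xy,z],speed=.15,guard=12)
    set_gripper(0.,40); print("pick",hit,gripped())
    line_to([*xy,z+.03],speed=.08); print(" lifted",gripped())
    line_to([*xy,up],speed=.25)
def place(xy,yaw,h,w,up=.2):
    z=h+.006+.004
    o=best([*xy,z],yaw); goto([*xy,up],o)
    line_to([*xy,z+.012],speed=.15); print(" above",gripped())
    hit=line_to([*xy,z-.003],speed=.02,guard=2.5); print("place",hit,gripped())
    set_gripper(w+.012); hold(.2)
    line_to([*xy,up],speed=.2); print(" off",gripped())
def snap(name,cam="top",crop=None,f=1):
    p,d=grab_frame(cam)
    if crop: p=p[crop[1]:crop[3],crop[0]:crop[2]]
    cv2.imwrite(f"pics/{name}.png",cv2.resize(p[:,:,::-1],None,fx=f,fy=f,interpolation=cv2.INTER_CUBIC))
E
python3 - <<'E'
from h import *
for a in [(-33,-33),(66,33),(0,33),(-66,33)]:
    print(a,np.round(tray(a[0]/1e3,a[1]/1e3),3), ik([*tray(a[0]/1e3,a[1]/1e3),.04],best([*tray(a[0]/1e3,a[1]/1e3),.04],A+np.pi/2)) is not None)
pick([.5873,-.078],np.deg2rad(-4),.030,.068)
snap("s1","scene",(170,110,400,320),3)
E
```

```text
(-33, -33) [0.543 0.241] True
(66, 33) [0.454 0.162] True
(0, 33) [0.519 0.171] True
(-66, 33) [0.585 0.18 ] True
pick False (39.6, np.float64(40.3), array([587.6, -78. ,  36.7]), 9.6)
 lifted (39.4, np.float64(40.4), array([587.5, -77.7,  66.3]), 10.1)
```

View pics/s1.png

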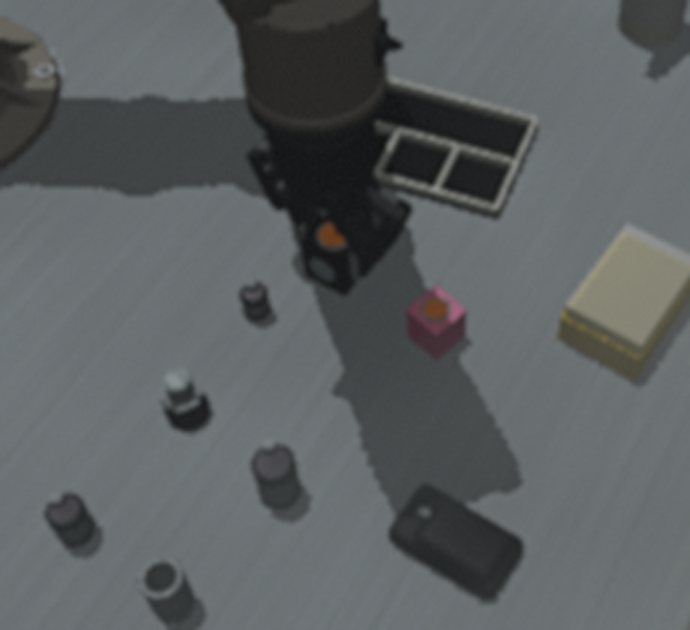

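The cube hangs upright between the jaws at crop (333,245). Its side window (322,268) isn't gripped and nothing else has moved. Now I'll place it.

Run:
```python
from h import *
place(tray(-.033,-.033),A,.030,.040)
goto([.5965,-.21,.2],best([.5965,-.21,.05],np.pi/2))
snap("t1","top",(225,190,425,320),4); print(gripped())
```

```text
above (39.4, np.float64(40.4), array([543.5, 241.6,  52.9]), 16.2)
place True (39.8, np.float64(41.8), array([543.1, 241.2,  40.6]), 16.8)
 off (52.1, np.float64(0.0), array([542.7, 240.8, 198.9]), 18.2)
(52.0, np.float64(0.0), array([ 596.9, -208.4,  200. ]), 19.9)
```

View pics/t1.png

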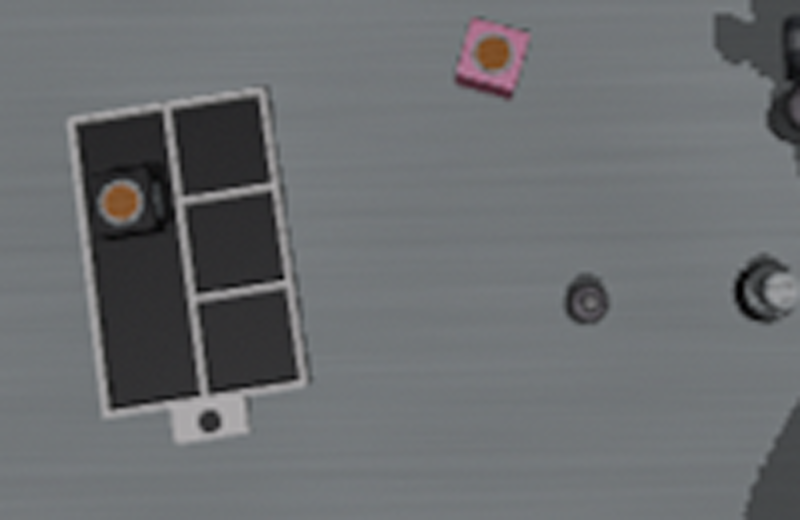

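The cube stands in the long compartment, its window at crop (121,201), with contact at the expected height. Now the long and mid objectives.

Run:
```python
from h import *
pick([.5965,-.210],np.pi/2,.043,.068)
place(tray(.066,.033),A+np.pi/2,.043,.036)
pick([.466,-.320],np.pi/2,.036,.062)
snap("s2","scene",(170,110,400,320),3)
```

```text
pick False (35.1, np.float64(39.4), array([ 596.9, -210.2,   49.8]), 22.0)
 lifted (34.7, np.float64(40.0), array([ 596.6, -210.2,   79.4]), 22.5)
 above (34.9, np.float64(40.1), array([454.4, 162.6,  65.6]), 25.7)
place True (34.9, np.float64(40.4), array([454. , 162.6,  53.6]), 26.3)
 off (48.0, np.float64(0.0), array([453.6, 162. , 199. ]), 27.6)
pick False (29.9, np.float64(39.0), array([ 466.3, -320.2,   42.8]), 31.3)
 lifted (29.7, np.float64(39.6), array([ 466. , -320.3,   72.4]), 31.8)
```

View pics/s2.png

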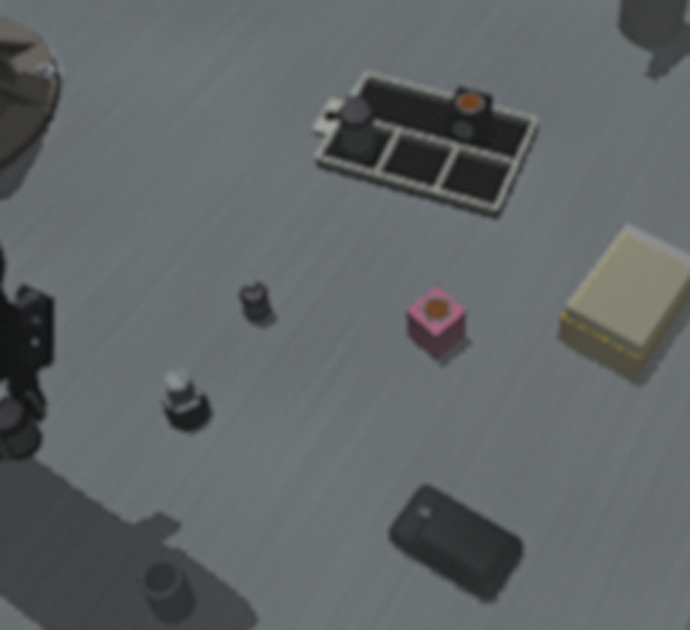

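The long objective stands upright at crop (357,128) in the square beside the lug, and the mid one is held at (17,430). Now I'll place the mid one and move the short one.

Run:
```python
from h import *
place(tray(0,.033),A+np.pi/2,.036,.031)
pick([.4745,-.062],np.pi/2,.031,.056)
place(tray(-.066,.033),A+np.pi/2,.032,.026)
goto([.45,-.15,.3],down(np.pi/2) if 0 else best([.45,-.15,.3],np.pi/2))
snap("s3","scene",(170,110,400,320),3); snap("t3","top",(225,120,505,320),2.8)
for n in ("scene","top"):
    p,d=grab_frame(n); P=cloud(n,d)
    for nm,a in dict(long=(.066,.033),mid=(0,.033),short=(-.066,.033),cube=(-.033,-.033)).items():
        c=tray(*a)+([-.001,-.003] if n=="scene" else [.001,.003])
        m=(np.hypot(P[...,0]-c[0],P[...,1]-c[1])<.025)&(P[...,2]>.022); Q=P[m]
        print(n,nm,m.sum(),np.round(np.percentile(Q[:,2],98)*1000),np.round((Q.min(0)+Q.max(0))[:2]*500-c*1000,1))
```

```text
above (29.8, np.float64(39.7), array([519.8, 171.6,  58.7]), 35.4)
place True (29.9, np.float64(40.8), array([519.4, 171.4,  46.8]), 36.0)
 off (42.8, np.float64(0.0), array([519. , 170.9, 199. ]), 37.4)
pick False (24.5, np.float64(38.6), array([474.8, -62.2,  37.6]), 40.2)
 lifted (24.6, np.float64(39.3), array([474.5, -62.3,  67.1]), 40.8)
 above (24.4, np.float64(39.3), array([585.2, 180.6,  54.9]), 43.6)
place True (24.7, np.float64(40.4), array([584.7, 180.3,  41.7]), 44.2)
 off (37.7, np.float64(0.0), array([584.3, 179.9, 198.9]), 45.6)
scene long 187 88.0 [-1.  -0.4]
scene mid 116 69.0 [-0.5 -2.5]
scene short 67 50.0 [-1.1 -1.6]
scene cube 174 51.0 [ 1.1 -2. ]
top long 179 92.0 [-0.4 -1.7]
top mid 127 72.0 [ 0.6 -3. ]
top short 86 53.0 [ 0.  -2.7]
top cube 251 54.0 [ 1.4 -2.9]
```

View pics/s3.png

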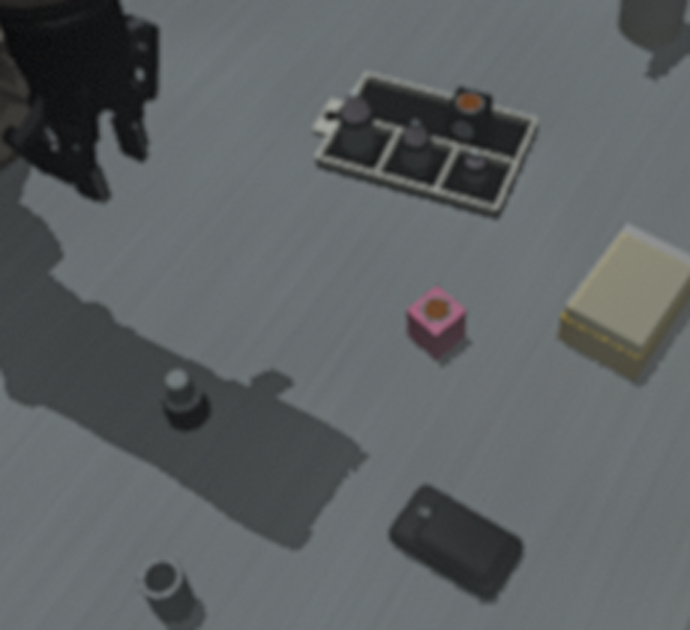

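View pics/t3.png

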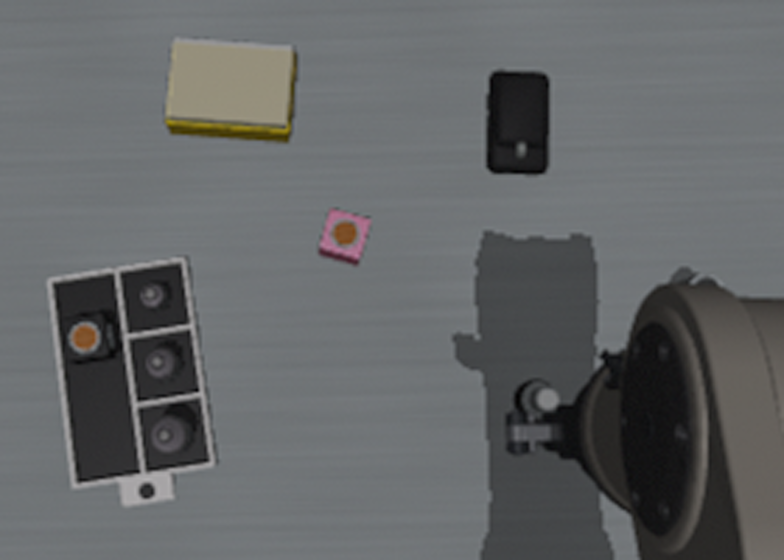

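All four stand in their compartments: long (171,433) next to the lug, mid (161,362), short (152,293) and cube (85,338). Their tops read 4 mm above their lengths, so they rest on the tray floor. The eyepiece, tube, pink cube and bystanders haven't moved, and the gripper is clear.

```bash
python3 -c "
from station import *
print(hand_in())"
```

```text
the job is handed in; nothing more can be done
None
```

The job is handed in: all three objectives stand upright in order (longest by the lug) and the filter cube is in the long compartment, set down under force guard at about 46 of the 112 s, with everything else left where it was.

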